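Fit the battery pack into the upturned laptop on its riser

TASK

The laptop lies upside down on a sloping riser with its bottom cover off: turn the loose battery pack so that its outline matches the battery bay, hook its tongue under the steel lip at the bay's lower end, lay it down and press the upper end until the spring catch snaps over it. Leave the pack fully home and latched, and do not knock over or shove the mug, jar, screwdriver or bit case.

Things in the scene. Friction and masses are not known exactly. Their poses are not given: they have to be found in the camera images.
- pack_center (a point): Centre (half-way up) of the loose battery pack: black, 138 x 60 x 22 mm, 0.25-0.45 kg, flat on the table. Axes: x along it from the tongue end (-x) to the latch end (+x), y across, z out of its top. From here the body spans x -69..69, y -30..30, z -11..11 mm. Grasp it across its 60 mm width at mid-length, on the upper 12 mm of the sides, which stay clear of the bay walls.
- pack_tongue (a point): Middle of the tip of the pack's tongue: a flat tab on the -x end, 40 mm wide, 3.5 mm thick (3 to 6.5 mm above the pack's underside), standing 9 mm out from the end face. At (-78, 0, -6.25) mm from the pack's centre; axes as the pack's.
- pack_shelf (a point): Middle of the pack's latch shelf, at (+65, -9, -3) mm from its centre: at the latch end, x +61..+69 mm, the pack is only 8 mm high, and the spring catch snaps over this shelf. The full-height top face beside it (x below +61, z +11 mm) is where to press. Axes as the pack's.
- pack_cut (a point): Top of the inner corner of the pack's cut-away, at (+36, +12, +11) mm from its centre: the corner of the outline with x above 36 and y above 12 mm is missing over the full height, so the pack fits its bay one way only. Axes as the pack's.
- laptop: Upturned laptop fixed on a 25 deg riser, low side to the robot. Origin: centre of the battery bay's floor, 77 mm above the table. x up the slope (the pack's x must point so), y left, z square out of the bay. Bay: pocket x -70..70, y -31.5..31.5, walls 8 mm high. Frame beside it flat at z 8; parts on it reach z 17, 12 mm off its long sides, 29 mm at mid-length. Pack home: centre at (0, 0, 11 mm).
- bay_corner (a point): Top of the inner corner of the bay's filled-in part, at (37.5, 13.5, 8) mm in the laptop's frame: beyond it (x above 37.5, y above 13.5 mm) the bay is solid up to 8 mm, to match the pack's cut-away corner. The pack has 1 mm play at each end and 1.5 mm at each side. Axes as the laptop's.
- lip_edge (a point): Middle of the upper edge of the steel lip at the bay's low end, at (-70, 0, 11.5) mm in the laptop's frame. The lip is 60 mm wide, z 8.5 to 11.5 mm. Under it, from the bay floor up, is a slot 48 mm wide, 8.5 high, 13 deep for the tongue. The pack cannot go in flat: its tongue end goes in first, tipped 10 to 15 deg more steeply than the bay so its other end clears the catch. Axes as the laptop's.
- catch (a joint): Travel (m) of the spring catch at the bay's upper end: 0 = sprung fully out over the bay; grows as its nose is pushed back up the slope, at most 0.007. Its spring gives 1.4 N at 0, 3.4 N at 0.0045. Pushing the pack's upper end down cams the nose back (5 to 15 N on the pack there); it snaps out over the pack's shelf once the pack is on the bay floor.
- catch_nose (a point): Tip of the catch's steel nose, 22 mm wide, at (65.5, -9, 10.5) mm in the laptop's frame when sprung out, 4.5 mm in front of the bay's upper end wall. Its front slopes back and up from this tip to z 19.5 mm; its black housing behind reaches x 98 and z 22 mm. Axes as the laptop's.
- mug: Bystander: pinkish mug with a handle, 80 mm across, 92 mm high, standing beyond the work; origin at the centre of its base, z up.
- jar: Bystander: glass jar with a white lid, 68 mm across, 85 mm high, off to the left; origin at the centre of its base, z up.
- driver: Bystander: screwdriver about 170 mm long lying on the table off to the right; origin on its underside, x along it.
- bit_case: Bystander: open black case of screwdriver bits, 120 x 170 x 24 mm, off to the left; origin at the centre of its base, z up.

How it is judged:
By the outcome, as a careful person would: the job done as asked, in the order asked, and still so for the second after the job is handed in, with the robot touching nothing.
It also fails if it takes over 51 s, if anything falls off the work surface, if the arm or the gripper's body presses on something with over 40 N, if the wrist force passes 120 N, or if a joint passes its speed limit or range.

ROBOT

A 6-joint arm with a two-finger parallel gripper is mounted at the origin on the work surface. World frame = base frame: x ahead of the robot, y to its left, z up, the work surface at z = 0. Lengths are in m, angles in rad, forces in N, time in s.
With the tool pointing down it reaches from about 0.3 to 0.75 m from the base axis. Payload 8.5 kg.
Tool frame: the origin (TCP) lies at the very end of the fingers, on their centre line; the grasp point (between the pads) lies 19 mm behind it; z points along the fingers, y is the line along which they close (so a half turn about z gives the same grasp; the last joint's range is limited). The gripper opens to 88 mm and grips with 3 to 60 N. Pads are 18 mm wide; open, the fingers measure 123 mm over their backs; the gripper's body (75 mm by 187 mm) begins 45 mm behind the grasp point.
Start: joints at [-1.371, 0.381, 1.297, -0, 1.464, -0.215], TCP at [0.222, -0.503, 0.239] pointing down, gripper open.
Joint ranges: [-3.11, 3.11], [-0.89, 2.33], [0.22, 2.48], [-1.42, 4.56], [0.17, 2.85], [-2.88, 2.88]. Speed limits (rad/s): [2.39, 2.39, 3.14, 3.14, 3.14, 3.14].

INTERFACE

Orientations are given as [roll, pitch, yaw] about the fixed x, y, z axes, in that order (R = Rz(yaw) Ry(pitch) Rx(roll)).
In Python, from station import bot gives the robot as it stands.
- The arm moves only by the tool arm_command, never from a script. Its argument "motion" is a list of rows, each a list of 3 entries, a list of its own where there are three numbers: the gripper command: -1 is shut, 1 is fully open, values between are in proportion, then the shift along the tool's x, y, z in cm, then the turn about the tool's z in rad. In form: [[gripper, [dx, dy, dz], roll], ...]. A call has 1 to 20 rows; each row is the pose to reach, as a shift and turn from the pose commanded when the call began, along the tool's axes at that moment; what a row does not reach only later rows make up. A row lasts 1/12 s, in which the tool goes at most 41.7 mm and 7.16 degrees, less where a joint would pass 70% of its speed; a pose out of reach is approached as far as the arm can. A call with a gripper value outside its range is refused whole. The fingers move at their own pace and stop on an object; the grip force is fixed at half the most. Time passes only in rows, so rows that repeat a pose let the fingers close. It gives the time, the measured TCP pose, the force, the opening and the grip force at its end, in the units of the state.
- bot.get_state(): the state, without advancing time (a new reading comes with each control period).
- bot.camera(name): name is "side" or "top" or "wrist"; returns the picture (384x512x3 uint8, blue, green, red); there is no depth.
- bot.camera_info(name): a dict with "K" (3x3 intrinsics, pixels), "position" and "attitude" of the camera in the world. Camera axes: x right, y up, looking along -z (the intrinsics and any distortion apply to the point x, -y, -z); pixel columns grow to the right and rows downward; lengths in m; the calibration is good to about 2 mm. A picture is of the moment at which its call begins: read the wrist's pose just before it. camera_info takes no time and is no camera call; for the wrist camera it gives the pose at the moment of the call.
- bot.close_job(): hands the job in; it is judged then, once.
The state is a dict: "time_s": time; "joints": joint angles; "joint_velocities": joint speeds; "joint_efforts": joint torques, N m; "ee_pos": TCP position; "tool_rot": TCP orientation; "force": force on the tool from outside, world axes, zero at the start; "wrist_torque": the same for the moment, N m; "width": opening from 0.0 (shut) to 1.0 (fully open); "finger_force": force on a finger pad.
Only numpy, scipy, OpenCV 4.12 (cv2) and the standard library are available. Lean on these libraries where they do the work, as an engineer would, in place of code of your own. Each camera call takes 0.05 s, during which the arm holds its last target. There are 200 camera calls.

## Working session

There is one attempt and no reset: what is moved stays moved. The work goes in short steps, Python scripts to look and compute and a tool call to move; the robot and the scene stay as the last step left them, time stands still between calls to the robot, and variables do not carry over. Pictures are saved under pics/ and viewed, at most 10 in all, crops included, and the job is handed in when it is done.

Besides the shell and the picture viewer there is one more tool, called after "Emit:" by a JSON object that holds its "method" and its "body", one argument or row to a line. arm_command: Moves the arm, as the interface text tells. Its arguments: {"type":"object","properties":{"motion":{"type":"array"}},"required":["motion"]}

```bash
mkdir -p pics
cat > h.py <<'E'
import numpy as np, cv2
from scipy.spatial.transform import Rotation as R
from station import bot
def cam(n):
    i=bot.camera_info(n); return i,bot.camera(n)
def rot(i):
    a=np.array(i["attitude"],float)
    return a if a.shape==(3,3) else R.from_euler('xyz',a).as_matrix() if a.size==3 else R.from_quat(a).as_matrix()
def ray(i,uv):
    K=np.array(i["K"]);p=np.linalg.inv(K)@[uv[0],uv[1],1]
    return np.array(i["position"]),rot(i)@(p*[1,-1,-1])
def onz(i,uv,z):
    o,d=ray(i,uv);return o+d*(z-o[2])/d[2]
def proj(i,P):
    c=rot(i).T@(np.array(P)-np.array(i["position"]));q=np.array(i["K"])@(c*[1,-1,-1]);return q[:2]/q[2]
E
python3 - <<'E'
from h import *
print(bot.get_state())
for n in("top","side"):
    i,p=cam(n);print(n,i);cv2.imwrite(f"pics/{n}0.png",p)
E
```

```text
{'time_s': 0.0, 'joints': array([-1.37128762e+00,  3.81196126e-01,  1.29825787e+00,  1.34369383e-05,
        1.46355429e+00, -2.15304255e-01]), 'joint_velocities': array([-4.05247074e-04,  3.65951804e-06, -3.59947898e-04, -3.40848852e-04,
        3.94130919e-04,  1.14059926e-03]), 'joint_efforts': array([ 1.61615109e-03, -4.37933135e+01, -2.24555504e+01,  7.14950357e-02,
        3.52993584e-02, -9.71499139e-05]), 'ee_pos': array([ 0.22160442, -0.50308516,  0.23813866]), 'tool_rot': array([-3.14021256e+00, -3.15491739e-04,  4.14811301e-01]), 'force': array([-0.08129092, -0.6065656 ,  0.12690999]), 'wrist_torque': array([ 0.00754899, -0.01244612, -0.01017352]), 'finger_force': 0.0, 'width': 0.9992952253366926}
top {'K': array([[362.25280754,   0.        , 259.35467995],
       [  0.        , 362.25280754, 195.35002653],
       [  0.        ,   0.        ,   1.        ]]), 'position': array([0.50401997, 0.00376596, 1.36530947]), 'attitude': array([ 0.08305139,  0.01274136, -1.58569998])}
side {'K': array([[437.79626837,   0.        , 255.21848559],
       [  0.        , 437.79626837, 193.313895  ],
       [  0.        ,   0.        ,   1.        ]]), 'position': array([ 0.45858727, -1.37735101,  1.06460871]), 'attitude': array([ 0.95850695, -0.00795871, -0.10439329])}
```

View pics/top0.png

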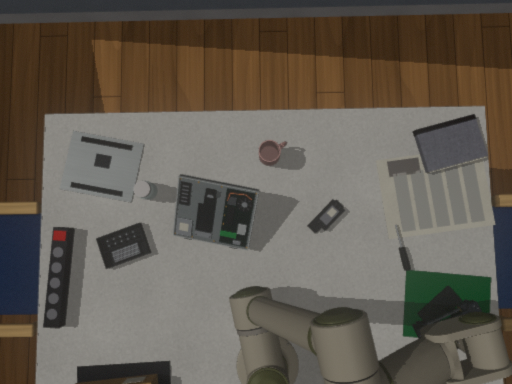

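View pics/side0.png

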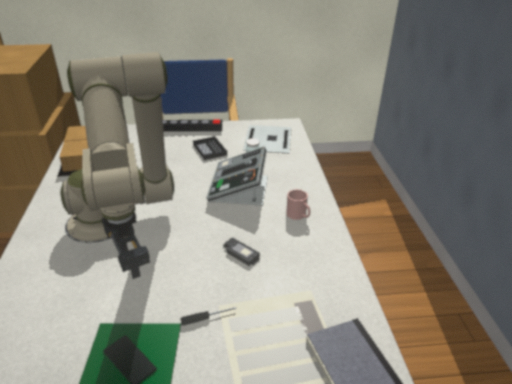

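Run:
```python
from h import *
t=cv2.imread("pics/top0.png");s=cv2.imread("pics/side0.png")
z=lambda im,x,y,w,h,W,H:cv2.resize(im[y:y+h,x:x+w],(W,H),interpolation=cv2.INTER_CUBIC)
a=z(t,165,165,100,90,400,360);b=z(t,295,190,60,54,400,360)
c=z(s,200,140,80,48,400,240);d=z(s,215,230,50,30,400,240)
cv2.imwrite("pics/c0.png",np.vstack([np.hstack([a,b]),np.hstack([c,d])]))
```

```text
(no output)
```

View pics/c0.png

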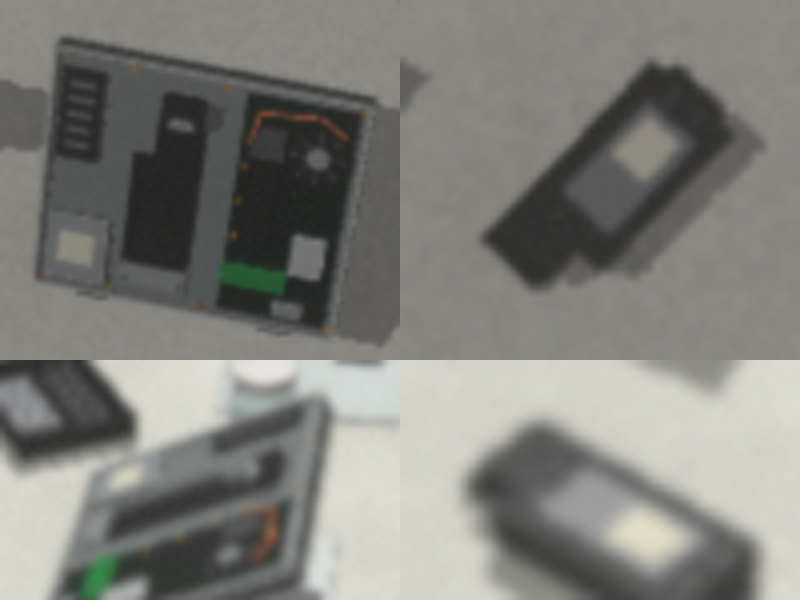

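Run:
```python
from h import *
i=bot.camera_info("top")
f=lambda n,uv,z:print(n,onz(i,uv,z).round(3))
f("latchL",(307.5,225.7),.022);f("latchB",(316,233.2),.022);f("tongT",(332.8,199.3),.022);f("tongR",(343.8,209.5),.022)
for n,u,z in[("bayLow",(165+39,165+67),.05),("bayHigh",(165+46,165+25),.11),("LB",(175,165+69),.035),("LT",(180,175),.13),("RT",(258,190),.13),("RB",(247,247),.035),("mug",(269,153),.09),("jar",(143,189),.085)]:f(n,u,z)
w=bot.camera_info("wrist");print(w); s=bot.get_state();T=R.from_euler('xyz',s["tool_rot"]).as_matrix()
print("cam in tool",T.T@(np.array(w["position"])-s["ee_pos"]),(T.T@rot(w)).round(3))
```

```text
latchL [ 0.501 -0.157  0.022]
latchB [ 0.473 -0.187  0.022]
tongT [ 0.597 -0.253  0.022]
tongR [ 0.559 -0.292  0.022]
bayLow [0.484 0.221 0.05 ]
bayHigh [0.63  0.187 0.11 ]
LB [0.478 0.33  0.035]
LT [0.682 0.291 0.13 ]
RT [0.626 0.022 0.13 ]
RB [0.427 0.067 0.035]
mug [ 0.761 -0.018  0.09 ]
jar [0.64  0.433 0.085]
{'K': array([[280.83124229,   0.        , 250.99221644],
       [  0.        , 280.83124229, 191.10055805],
       [  0.        ,   0.        ,   1.        ]]), 'position': array([ 0.29636528, -0.47000234,  0.38517368]), 'attitude': array([-0.32099335,  0.00159529, -1.1564271 ])}
cam in tool [ 0.08181888 -0.00036226 -0.14694838] [[-0.     0.949  0.316]
 [ 1.     0.     0.   ]
 [ 0.     0.316 -0.949]]
```

Emit:
{"method": "arm_command", "body": {
  "motion": [
    [1,[40,-13.3,8],-1.945],
    [1,[40,-13.3,8],-1.945],
    [1,[40,-13.3,8],-1.945],
    [1,[40,-13.3,8],-1.945],
    [1,[40,-13.3,8],-1.945],
    [1,[40,-13.3,8],-1.945],
    [1,[40,-13.3,8],-1.945],
    [1,[40,-13.3,8],-1.945],
    [1,[40,-13.3,8],-1.945],
    [1,[40,-13.3,8],-1.945],
    [1,[40,-13.3,8],-1.945],
    [1,[40,-13.3,8],-1.945],
    [1,[40,-13.3,8],-1.945],
    [1,[40,-13.3,8],-1.945],
    [1,[40,-13.3,8],-1.945],
    [1,[40,-13.3,8],-1.945],
    [1,[40,-13.3,8],-1.945],
    [1,[40,-13.3,8],-1.945],
    [1,[40,-13.3,8],-1.945]
  ]
}}

```text
time_s: 1.68
ee_pos: [0.5341, -0.2204, 0.1586]
tool_rot: [-3.142, -0.0, 2.358]
force: [-0.1, 0.1, -0.3]
width: 1.003
finger_force: 0.0
```

Run:
```python
from h import *
s=bot.get_state();i,p=cam("wrist");cv2.imwrite("pics/w1.png",p)
import pickle;pickle.dump((s,i),open("w1.pkl","wb"));print(s["time_s"],s["ee_pos"],s["tool_rot"],s["joints"])
g=cv2.cvtColor(p,cv2.COLOR_BGR2HSV);m=(g[...,2]<75).astype(np.uint8);m=cv2.morphologyEx(m,cv2.MORPH_OPEN,np.ones((3,3)))
cs,_=cv2.findContours(m,0,2)
for c in cs:
    if cv2.contourArea(c)>800:print(cv2.contourArea(c),cv2.approxPolyDP(c,4,True)[:,0].tolist())
```

```text
1.6833 [ 0.53405562 -0.2203849   0.15857909] [-3.14152264e+00 -4.06316844e-04  2.35750410e+00] [-5.96184929e-01  4.96242717e-01  1.34752755e+00  7.39305279e-06
  1.29823463e+00 -1.38289471e+00]
57510.0 [[0, 250], [0, 383], [511, 383], [508, 253], [490, 255], [484, 262], [414, 261], [406, 289], [352, 234], [329, 233], [327, 261], [345, 293], [342, 297], [163, 297], [159, 289], [176, 261], [173, 233], [150, 234], [98, 287], [88, 261], [28, 262]]
954.5 [[510, 175], [509, 184], [492, 186], [486, 210], [493, 222], [511, 231]]
6379.0 [[235, 113], [232, 142], [215, 148], [218, 238], [269, 238], [272, 114]]
```

View pics/w1.png

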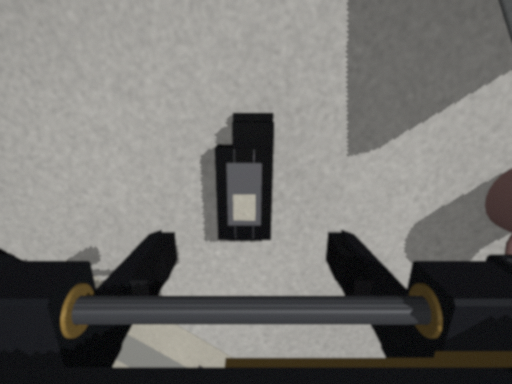

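Run:
```python
from h import *
import pickle;s,i=pickle.load(open("w1.pkl","rb"))
px=[(217.5,238.5),(270.5,238.5),(215,147),(233,145),(234.5,122),(272,122)]
pk=np.array([(-69,30),(-69,-30),(36,30),(36,12),(61,12),(61,-30)])/1000
W=np.array([onz(i,u,.022)[:2] for u in px])
# 2D rigid fit
a=pk-pk.mean(0);b=W-W.mean(0);U,S,V=np.linalg.svd(a.T@b);Rm=(U@V).T;c=W.mean(0)-Rm@pk.mean(0)
yaw=np.arctan2(Rm[1,0],Rm[0,0]);print("center",c,"yaw",yaw,"res mm",((pk@Rm.T+c-W)*1e3).round(1).tolist())
d=c-s["ee_pos"][:2];y=s["tool_rot"][2];print("tool dx,dy cm",100*(d@[np.cos(y),np.sin(y)]),100*(d@[np.sin(y),-np.cos(y)]),"turn",y-yaw,"z",s["ee_pos"][2])
```

```text
center [ 0.52861445 -0.22538933] yaw 2.347585517845013 res mm [[0.5, -0.4], [1.1, -0.7], [-1.0, 0.5], [0.4, -1.2], [-2.5, -0.7], [1.4, 2.6]]
tool dx,dy cm 0.0318493824074812 -0.7385745102553055 turn 0.009918579513340298 z 0.15857909029717823
```

Emit:
{"method": "arm_command", "body": {
  "motion": [
    [1,[0,-0.74,4],0.01],
    [1,[0,-0.74,8],0.01],
    [1,[0,-0.74,11],0.01],
    [1,[0,-0.74,13],0.01],
    [1,[0,-0.74,14.3],0.01],
    [1,[0,-0.74,14.8],0.01],
    [1,[0,-0.74,14.8],0.01],
    [1,[0,-0.74,14.8],0.01],
    [-1,[0,-0.74,14.8],0.01],
    [-1,[0,-0.74,14.8],0.01],
    [-1,[0,-0.74,14.8],0.01],
    [-1,[0,-0.74,14.8],0.01],
    [-1,[0,-0.74,14.8],0.01],
    [-1,[0,-0.74,14.8],0.01]
  ]
}}

```text
time_s: 2.9
ee_pos: [0.529, -0.2258, 0.0112]
tool_rot: [3.142, 0.001, 2.35]
force: [0.4, 0.6, 3.6]
width: 0.679
finger_force: 30.0
```

Emit:
{"method": "arm_command", "body": {
  "motion": [
    [-1,[0,0,-1],0],
    [-1,[0,0,-3],0],
    [-1,[0,0,-6],0],
    [-1,[0,0,-9],0],
    [-1,[2,1,-12],0.08],
    [-1,[5,2,-15],0.16],
    [-1,[8,3.5,-18],0.25],
    [-1,[11,5,-21],0.35],
    [-1,[14,6,-24],0.45],
    [-1,[17,7.5,-24],0.55],
    [-1,[20,9,-24],0.65],
    [-1,[23,10,-24],0.75],
    [-1,[26,11.5,-24],0.85],
    [-1,[29,12.7,-24],0.92],
    [-1,[31,13.6,-24],0.96],
    [-1,[32.4,14.2,-24],0.98],
    [-1,[33,14.4,-24],0.99],
    [-1,[33,14.4,-24],0.99],
    [-1,[33,14.4,-24],0.99]
  ]
}}

```text
time_s: 4.48
ee_pos: [0.3996, 0.11, 0.2509]
tool_rot: [3.142, 0.0, 1.361]
force: [-0.5, 0.0, -4.4]
width: 0.676
finger_force: 30.0
```

Run:
```python
from h import *
s=bot.get_state();i,p=cam("wrist");cv2.imwrite("pics/w2.png",p)
import pickle;pickle.dump((s,i),open("w2.pkl","wb"));print(s["time_s"],s["ee_pos"],s["tool_rot"],s["joints"])
cv2.imwrite("pics/w2z.png",cv2.resize(p,(800,600),interpolation=cv2.INTER_CUBIC))
```

```text
4.4833 [0.39958167 0.10998116 0.25085541] [3.14152946e+00 2.96662737e-04 1.36066108e+00] [-1.86760613e-02  1.29898691e-01  1.61358324e+00 -3.07845767e-04
  1.39810515e+00  1.91512076e-01]
```

View pics/w2z.png

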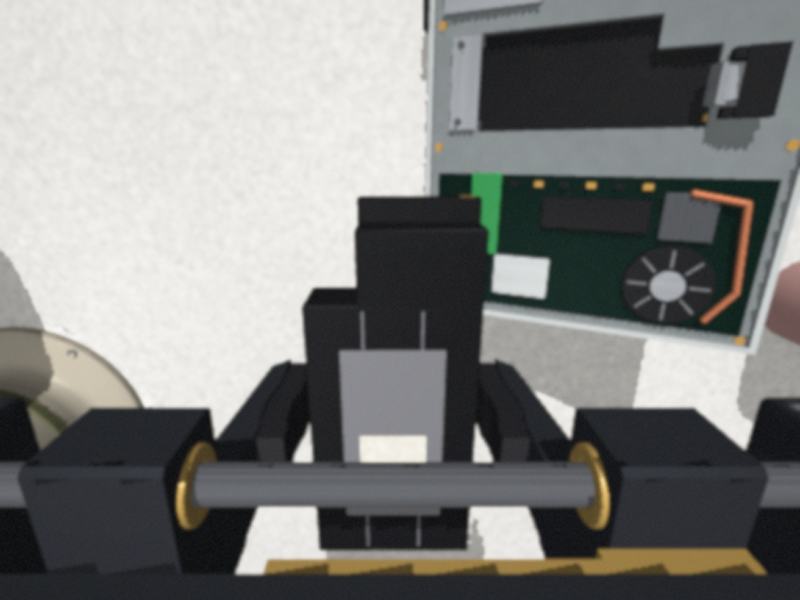

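```bash
cat >> h.py <<'E'
def lap(q):  # q=x,y,yaw -> R,t of the laptop
    return R.from_euler('ZY',[q[2],-np.radians(25)]).as_matrix(),np.array([q[0],q[1],.077])
E
python3 - <<'E'
from h import *
from scipy.optimize import least_squares
import pickle;s,i=pickle.load(open("w2.pkl","rb"))
px=np.array([(483,37),(480,130),(662,16),(657,48),(722,43),(706,127)])/1.5625
P=np.array([(-70,30,11.5),(-70,-30,11.5),(37.5,31.5,8),(37.5,13.5,8),(70,13.5,8),(70,-31.5,8)])/1000
def f(q):
    M,t=lap(q);return np.ravel([proj(i,M@p+t)-u for p,u in zip(P,px)])
r=least_squares(f,[.555,.205,-.21],loss='soft_l1');print(r.x,r.fun.round(1))
def g(q):
    M=R.from_euler('ZYX',q[3:]).as_matrix();return np.ravel([proj(i,M@p+q[:3])-u for p,u in zip(P,px)])
r6=least_squares(g,[*r.x[:2],.077,r.x[2],-.436,0]);print(r6.x,r6.fun.round(1))
M,t=lap(r.x)
# rim points of the right side: zoomed px, on the plane z=8mm
for u in [(750,350),(485,305),(795,190)]:
    o,d=ray(i,np.array(u)/1.5625);n=M[:,2];c=t+.008*n;X=o+d*((c-o)@n)/(d@n);print("rim",u,X.round(3),((M.T@(X-t))*1e3).round(0))
np.save("q.npy",r.x)
E
```

```text
[ 0.5517858   0.20806132 -0.20215526] [-1.3 -0.1 -2.3  0.6  0.7 -1.1  0.4  0.5  0.7 -0.  -0.1  0.3]
[ 0.55461034  0.20827998  0.07192935 -0.20068867 -0.44414263 -0.00412779] [ 0.4  0.4 -0.7  0.1  0.5 -0.6  0.3  0.6 -0.1  0.  -0.5 -0.5]
rim (750, 350) [0.62  0.021 0.135] [ 119. -169.    8.]
rim (485, 305) [0.465 0.06  0.06 ] [ -57. -163.    8.]
rim (795, 190) [0.642 0.121 0.135] [120. -67.   8.]
```

Emit:
{"method": "arm_command", "body": {
  "motion": [
    [-1,[-0.5,1,0],0],
    [-1,[-1.5,3,0],0],
    [-1,[-3,6,0],0],
    [-1,[-4.5,9,0],0],
    [-1,[-6,12,0],0],
    [-1,[-7.5,15,1],0],
    [-1,[-8.7,17.5,3],0],
    [-1,[-9.3,18.5,5],0],
    [-1,[-9.5,19,7],0],
    [-1,[-9.5,19,9],0],
    [-1,[-9.5,19,10],0],
    [-1,[-9.5,19,10.5],0],
    [-1,[-9.5,19,11],0],
    [-1,[-9.5,19,11.5],0],
    [-1,[-9.5,19,12],0],
    [-1,[-9.5,19,12.5],0],
    [-1,[-9.5,19,12.5],0]
  ]
}}

```text
time_s: 5.95
ee_pos: [0.5656, -0.0231, 0.1264]
tool_rot: [3.14, 0.001, 1.36]
force: [-2.2, -3.4, -0.8]
width: 0.68
finger_force: 30.0
```

Run:
```python
from h import *
s=bot.get_state();i,p=cam("side");u=proj(i,s["ee_pos"]);print(s["time_s"],s["ee_pos"],s["force"],s["wrist_torque"],u)
x,y=int(u[0]),int(u[1])
w=bot.camera("wrist")
a=cv2.resize(p[y-50:y+40,x-60:x+60],(400,300),interpolation=cv2.INTER_CUBIC);b=cv2.resize(w,(400,300),interpolation=cv2.INTER_AREA)
cv2.imwrite("pics/s3.png",np.hstack([a,b]))
```

```text
5.95 [ 0.56561323 -0.02312314  0.12642563] [-2.15694956 -3.37156053 -0.79783431] [-0.46410889  0.28086684 -0.04177849] [244.04031138 189.86332868]
```

View pics/s3.png

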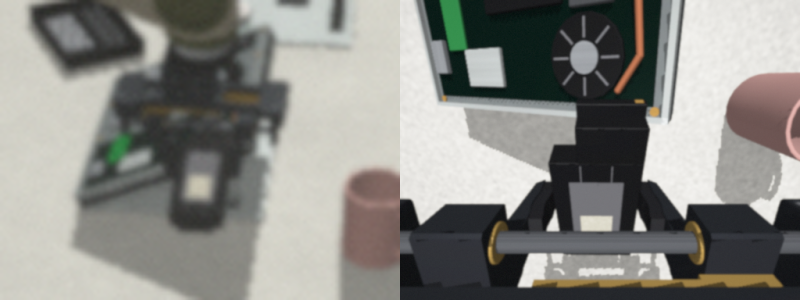

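Emit:
{"method": "arm_command", "body": {
  "motion": [
    [-1,[0,0,0.4],0],
    [-1,[0,0,0.8],0],
    [-1,[0,0,1.2],0],
    [-1,[0,0,1.6],0],
    [-1,[0,0,2.0],0],
    [-1,[0,0,2.4],0],
    [-1,[0,0,2.7],0],
    [-1,[0,0,2.7],0]
  ]
}}

```text
time_s: 6.72
ee_pos: [0.5652, -0.0225, 0.0979]
tool_rot: [-3.14, 0.0, 1.36]
force: [-1.3, -2.5, -1.4]
width: 0.677
finger_force: 30.0
```

Run:
```python
from h import *
s=bot.get_state();w=bot.camera("wrist");i=bot.camera_info("wrist");print(s["time_s"],s["ee_pos"],s["force"],s["wrist_torque"])
import pickle;pickle.dump((s,i),open("w3.pkl","wb"))
cv2.imwrite("pics/w3.png",cv2.resize(w,(768,576),interpolation=cv2.INTER_CUBIC))
```

```text
6.7167 [ 0.56515245 -0.02250502  0.09791587] [-1.27490862 -2.48424005 -1.44747666] [-0.30856104  0.02400027 -0.01451451]
```

View pics/w3.png

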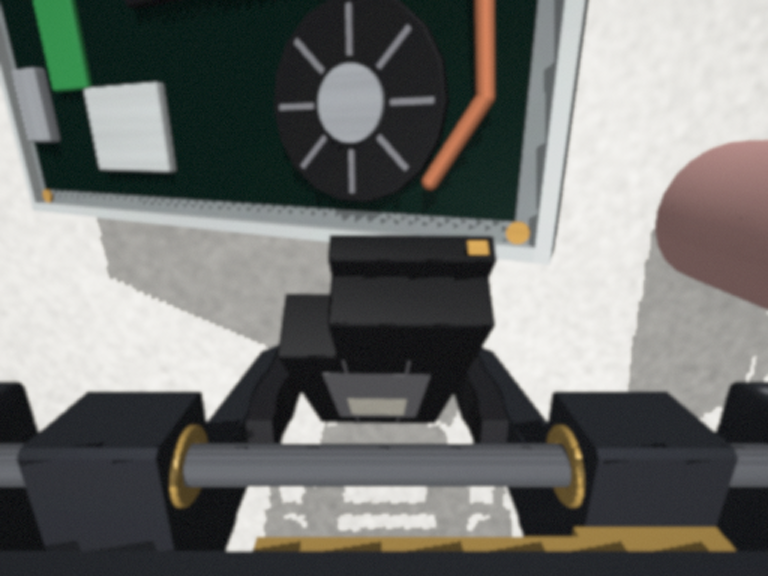

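```bash
cat > pnp.py <<'E'
from h import *
def packpose(s,i,px,P):
    K=np.array(i["K"]);ok,rv,tv=cv2.solvePnP(np.array(P,float)/1000,np.array(px,float),K,None)
    F=np.diag([1.,-1,-1]);W=rot(i)@F;M=W@cv2.Rodrigues(rv)[0];t=np.array(i["position"])+W@tv[:,0]
    e=cv2.projectPoints(np.array(P,float)/1000,rv,tv,K,None)[0][:,0]-np.array(px)
    T=R.from_euler('xyz',s["tool_rot"]).as_matrix()
    print("yaw,pitch,roll",np.degrees(R.from_matrix(M).as_euler('ZYX')).round(1),"centre in tool mm",(T.T@(t-s["ee_pos"])*1e3).round(1));print(e.round(1).tolist())
    return M,t
E
python3 - <<'E'
from pnp import *
import pickle;s,i=pickle.load(open("w3.pkl","rb"))
px=np.array([(493,237),(331,237),(493,277),(331,277),(493,325),(331,325),(283,355),(288,295),(318,420),(445,420)])/1.5
P=[(69,-30,-11),(69,12,-11),(61,-30,-3),(61,12,-3),(61,-30,11),(61,12,11),(36,30,11),(36,30,-11),(-69,30,11),(-69,-30,11)]
packpose(s,i,px,P)
E
```

```text
yaw,pitch,roll [ 79.4 -43.8  -1.6] centre in tool mm [2.7 0.8 1.3]
[[-0.2, -1.1], [0.3, -0.7], [-2.3, 0.2], [1.4, 0.3], [2.0, 0.6], [-0.8, 0.4], [-1.3, 1.2], [0.5, -1.4], [4.5, 0.0], [-4.2, 0.5]]
```

Run:
```python
from pnp import *
import pickle;s,i=pickle.load(open("w3.pkl","rb"))
px=np.array([(493,237),(331,237),(493,277),(331,277),(493,325),(331,325),(283,355),(288,295)])/1.5
P=[(69,-30,-11),(69,12,-11),(61,-30,-3),(61,12,-3),(61,-30,11),(61,12,11),(36,30,11),(36,30,-11)]
packpose(s,i,px,P)
from scipy.optimize import least_squares
def f(q):
    M=R.from_euler('ZYX',[s["tool_rot"][2],-q[0],q[2]]).as_matrix();piv=s["ee_pos"]+[0,0,.005]
    return np.ravel([proj(i,piv+M@(np.array(p)/1e3-[q[1],0,.005]))-u for p,u in zip(P,px)])
r=least_squares(f,[.65,0,0]);print(np.degrees(r.x[0]),r.x,r.fun.round(1))
```

```text
yaw,pitch,roll [ 79.8 -43.7  -2.1] centre in tool mm [2.6 1.1 1.6]
[[-0.4, -0.9], [0.3, -0.5], [-2.5, 0.3], [1.5, 0.4], [1.7, 0.6], [-0.8, 0.3], [-0.8, 1.0], [1.1, -1.3]]
42.04549573044268 [ 0.73383234  0.00272732 -0.0052241 ] [ 0.1 -0.5  1.8 -0.9 -2.1  0.6  2.5  0.1  2.6  0.2  0.5 -0.4 -1.6  2.
  0.3 -0.1]
```

```bash
cat > tgt.py <<'E'
from h import *
def tcp(xb,zb,phi=.745,off=(.002,.001,.001),tyaw=-.21,yb=0.):
    M,t=lap(np.load("q.npy"));b=phi-np.radians(25);c,s=np.cos(b),np.sin(b)
    C=M@(np.array([xb+69*c-11*s,yb,zb+69*s+11*c])/1e3)+t
    return C-R.from_euler('xyz',[np.pi,0,tyaw]).as_matrix()@off
def delta(s,X,tyaw):
    T=R.from_euler('xyz',s["tool_rot"]).as_matrix();return (T.T@(X-s["ee_pos"])*100).round(2),(s["tool_rot"][2]-tyaw).round(3)
E
python3 - <<'E'
from tgt import *
s=bot.get_state()
for a in[(-55,60),(-55,25),(-55,5),(-55,1),(-65,1)]:
    X=tcp(*a);print(a,X.round(4),delta(s,X,-.21))
E
```

```text
(-55, 60) [0.5187 0.2159 0.164 ] (array([22.34, -9.54, -6.59]), np.float64(1.57))
(-55, 25) [0.5332 0.2129 0.1323] (array([22.36, -8.06, -3.42]), np.float64(1.57))
(-55, 5) [0.5415 0.2112 0.1142] (array([22.36, -7.21, -1.61]), np.float64(1.57))
(-55, 1) [0.5432 0.2109 0.1105] (array([22.37, -7.04, -1.24]), np.float64(1.57))
(-65, 1) [0.5343 0.2127 0.1063] (array([22.36, -7.95, -0.82]), np.float64(1.57))
```

Emit:
{"method": "arm_command", "body": {
  "motion": [
    [-1,[0,0,-1.5],0],
    [-1,[0,0,-4],0],
    [-1,[0,0,-7],0],
    [-1,[0,0,-10],0.1],
    [-1,[1,-0.5,-12],0.2],
    [-1,[3,-1.2,-12],0.32],
    [-1,[5,-2,-12],0.44],
    [-1,[7.5,-3,-12],0.56],
    [-1,[10,-4,-12],0.68],
    [-1,[12.5,-5,-12],0.8],
    [-1,[15,-6,-12],0.92],
    [-1,[17,-7,-12],1.04],
    [-1,[19,-8,-12],1.16],
    [-1,[20.5,-8.7,-12],1.28],
    [-1,[21.5,-9.2,-11],1.4],
    [-1,[22.2,-9.5,-10],1.5],
    [-1,[22.3,-9.5,-9],1.55],
    [-1,[22.3,-9.5,-8],1.57],
    [-1,[22.3,-9.5,-8],1.57],
    [-1,[22.3,-9.5,-8],1.57]
  ]
}}

```text
time_s: 8.43
ee_pos: [0.5191, 0.2154, 0.1783]
tool_rot: [3.141, 0.001, -0.209]
force: [0.3, -0.9, -3.9]
width: 0.676
finger_force: 30.0
```

Run:
```python
from h import *
s=bot.get_state();w=bot.camera("wrist");i=bot.camera_info("wrist");print(s["time_s"],s["ee_pos"],s["force"],s["tool_rot"])
import pickle;pickle.dump((s,i),open("w4.pkl","wb"))
cv2.imwrite("pics/w4.png",cv2.resize(w,(768,576),interpolation=cv2.INTER_CUBIC))
```

```text
8.4333 [0.5191224  0.21535002 0.17828051] [ 0.33695628 -0.9035937  -3.94287812] [ 3.14105172e+00  1.27681782e-03 -2.08989674e-01]
```

View pics/w4.png

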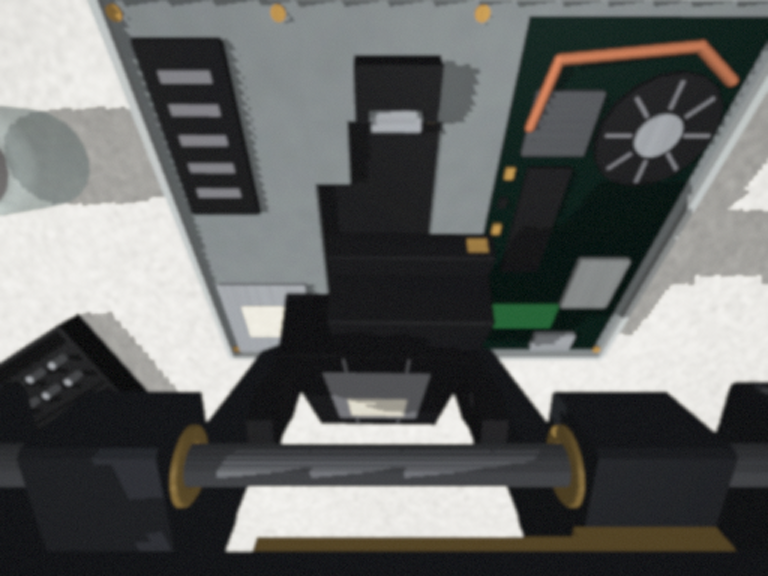

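Run:
```python
from tgt import *
import pickle;s,i=pickle.load(open("w4.pkl","rb"))
q=np.load("q.npy")
P=np.array([(65.5,2,10.5),(65.5,-20,10.5),(37.5,13.5,8),(37.5,31.5,8),(70,13.5,8)])
def pr(q):
    M,t=lap(q);return np.array([proj(i,M@(p/1e3)+t)*1.5 for p in P])
print(pr(q).round(0).tolist())
px=np.array([(371,132),(422,132),(350,185),(318,187),(349,122)],float)
from scipy.optimize import least_squares
r=least_squares(lambda v:(pr([v[0],v[1],q[2]])-px).ravel(),q[:2],loss='soft_l1');print(q,r.x,r.fun.round(1))
X=tcp(-55,5);print(delta(s,X,-.205),delta(s,tcp(-55,-1),-.205))
```

```text
[[372.0, 132.0], [419.0, 132.0], [351.0, 183.0], [317.0, 183.0], [348.0, 121.0]]
[ 0.5517858   0.20806132 -0.20215526] [0.55118739 0.20780405] [ 2.2  1.4 -2.2  1.   1.9 -1.1 -0.6 -2.9 -0.4 -0. ]
(array([ 2.29, -0.06,  6.41]), np.float64(-0.004)) (array([ 2.54, -0.06,  6.95]), np.float64(-0.004))
```

Emit:
{"method": "arm_command", "body": {
  "motion": [
    [-1,[0.8,-0.05,1],0],
    [-1,[1.6,-0.05,2.5],0],
    [-1,[2.2,-0.05,4],0],
    [-1,[2.3,-0.05,5],0],
    [-1,[2.3,-0.05,5.6],0],
    [-1,[2.35,-0.05,6.1],0],
    [-1,[2.4,-0.05,6.4],0],
    [-1,[2.4,-0.05,6.6],0],
    [-1,[2.4,-0.05,6.6],0]
  ]
}}

```text
time_s: 9.23
ee_pos: [0.5428, 0.2112, 0.1129]
tool_rot: [-3.141, -0.0, -0.21]
force: [-0.1, -0.1, -4.1]
width: 0.676
finger_force: 30.0
```

Emit:
{"method": "arm_command", "body": {
  "motion": [
    [-1,[0,0,0.1],0],
    [-1,[0,0,0.2],0],
    [-1,[0,0,0.3],0],
    [-1,[0,0,0.3],0]
  ]
}}

```text
time_s: 9.57
ee_pos: [0.5428, 0.2111, 0.1097]
tool_rot: [3.142, -0.0, -0.21]
force: [-0.1, -0.7, -3.4]
width: 0.675
finger_force: 30.0
```

Emit:
{"method": "arm_command", "body": {
  "motion": [
    [-1,[0,0,0.1],0],
    [-1,[0,0,0.2],0],
    [-1,[0,0,0.3],0],
    [-1,[0,0,0.3],0]
  ]
}}

```text
time_s: 9.9
ee_pos: [0.5433, 0.2111, 0.1074]
tool_rot: [-3.141, -0.002, -0.21]
force: [0.7, -1.1, 3.7]
width: 0.677
finger_force: 29.9
```

Emit:
{"method": "arm_command", "body": {
  "motion": [
    [-1,[0,0,-0.15],0],
    [-1,[-0.2,0,-0.06],0],
    [-1,[-0.4,0,0.04],0],
    [-1,[-0.6,0,0.13],0],
    [-1,[-0.8,0,0.22],0],
    [-1,[-0.8,0,0.22],0]
  ]
}}

```text
time_s: 10.4
ee_pos: [0.5343, 0.2129, 0.1041]
tool_rot: [3.141, 0.001, -0.21]
force: [-0.5, 0.2, -4.1]
width: 0.676
finger_force: 30.0
```

Run:
```python
from h import *
s=bot.get_state();w=bot.camera("wrist");i=bot.camera_info("wrist");print(s["time_s"],s["ee_pos"],s["force"],s["wrist_torque"])
import pickle;pickle.dump((s,i),open("w5.pkl","wb"))
cv2.imwrite("pics/w5.png",cv2.resize(w,(768,576),interpolation=cv2.INTER_CUBIC))
```

```text
10.4 [0.53427482 0.21285752 0.10412037] [-0.51171168  0.17417209 -4.12436978] [0.1489469  0.14744746 0.0553273 ]
```

View pics/w5.png

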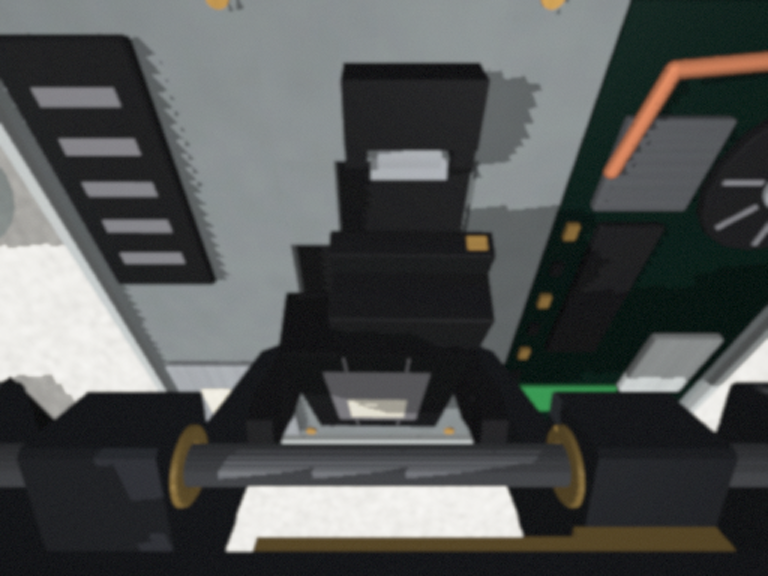

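Emit:
{"method": "arm_command", "body": {
  "motion": [
    [-1,[-0.1,0,0.04],0],
    [-1,[-0.2,0,0.08],0],
    [-1,[-0.2,0,0.08],0]
  ]
}}

```text
time_s: 10.7
ee_pos: [0.5329, 0.2132, 0.1036]
tool_rot: [3.142, 0.0, -0.21]
force: [0.4, 0.1, -1.8]
width: 0.674
finger_force: 30.0
```

Emit:
{"method": "arm_command", "body": {
  "motion": [
    [-1,[0.15,0,0.12],0],
    [-1,[0.25,0,0.24],0],
    [-1,[0.35,0,0.38],0],
    [-1,[0.45,0,0.5],0],
    [-1,[0.55,0,0.62],0],
    [-1,[0.6,0,0.72],0],
    [-1,[0.6,0,0.72],0]
  ]
}}

```text
time_s: 11.28
ee_pos: [0.5392, 0.2119, 0.0965]
tool_rot: [-3.141, -0.0, -0.21]
force: [0.4, 0.5, 2.9]
width: 0.677
finger_force: 30.0
```

Run:
```python
from h import *
s=bot.get_state();w=bot.camera("wrist");i=bot.camera_info("wrist");print(s["time_s"],s["ee_pos"],s["force"],s["wrist_torque"])
import pickle;pickle.dump((s,i),open("w6.pkl","wb"))
cv2.imwrite("pics/w6.png",cv2.resize(w,(768,576),interpolation=cv2.INTER_CUBIC))
```

```text
11.2833 [0.53920192 0.21194386 0.09650927] [0.3816449  0.47961281 2.8689319 ] [0.14021867 0.15346658 0.03037736]
```

View pics/w6.png

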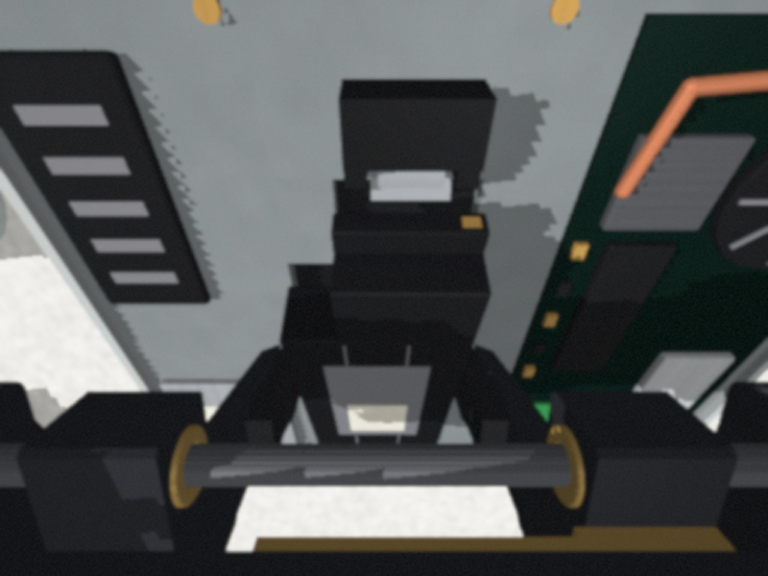

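Run:
```python
from pnp import *
import pickle;s,i=pickle.load(open("w6.pkl","rb"))
px=np.array([(487,254),(334,254),(489,293),(331,293),(282,346),(288,288),(334,210)])/1.5
P=[(61,-30,-3),(61,12,-3),(61,-30,11),(61,12,11),(36,30,11),(36,30,-11),(69,12,-11)]
M,t=packpose(s,i,px,P);L,o=lap(np.load("q.npy"))
from scipy.optimize import least_squares
def f(q):
    M=R.from_euler('ZYX',[s["tool_rot"][2],-q[0],q[2]]).as_matrix();piv=s["ee_pos"]+[0,0,.005]
    return np.ravel([proj(i,piv+M@(np.array(p)/1e3-[q[1],0,.005]))-u for p,u in zip(P,px)])
r=least_squares(f,[.65,0,0]);q=r.x;print(np.degrees(q[0]),q,r.fun.round(1))
M2=R.from_euler('ZYX',[s["tool_rot"][2],-q[0],q[2]]).as_matrix();t2=s["ee_pos"]+[0,0,.005]-M2@[q[1],0,.005]
for A,b in((M,t),(M2,t2)):
  for p in [(-69,0,-11),(-78,0,-8),(-78,0,-4.5),(69,0,-11)]:print(p,(L.T@(A@(np.array(p)/1e3)+b-o)*1e3).round(1))
```

```text
yaw,pitch,roll [-11.3 -32.3  -0.8] centre in tool mm [-0.1  0.8 -1.9]
[[-1.7, -0.4], [0.2, -0.1], [2.5, -0.2], [-0.4, -0.0], [-1.6, -1.5], [1.1, -0.0], [-0.2, 2.0]]
34.25732465181905 [0.59790311 0.00256729 0.00808404] [-3.  -0.6 -0.1  0.1  1.4  0.  -0.1  0.7 -1.6 -2.4  0.1 -1.4 -0.7  2.3]
(-69, 0, -11) [-70.    0.    5.3]
(-78, 0, -8) [-79.3   0.    7.1]
(-78, 0, -4.5) [-79.7   0.1  10.6]
(69, 0, -11) [66.9  0.7 23. ]
(-69, 0, -11) [-69.6   1.8   0.4]
(-78, 0, -8) [-78.9   1.9   2. ]
(-78, 0, -4.5) [-79.5   1.9   5.4]
(69, 0, -11) [66.6  0.9 22.6]
```

Emit:
{"method": "arm_command", "body": {
  "motion": [
    [0.7,[0,0,0],0],
    [0.7,[0,0,0],0],
    [0.7,[0,0,0],0],
    [0.7,[0,0,0],0],
    [0.7,[0,0,-1.5],0],
    [0.7,[0,0,-4],0],
    [0.7,[0,0,-7.5],0],
    [-1,[1.5,0.3,-7.5],0],
    [-1,[3,0.7,-7.5],0],
    [-1,[4.5,1,-7.5],0],
    [-1,[4.5,1,-7.5],0],
    [-1,[4.5,1,-7.5],0],
    [-1,[4.5,1,-7.5],0],
    [-1,[4.5,1,-7.5],0],
    [-1,[4.5,1,-7.5],0]
  ]
}}

```text
time_s: 12.58
ee_pos: [0.5802, 0.1932, 0.1716]
tool_rot: [3.142, 0.0, -0.21]
force: [-0.1, -0.2, -0.4]
width: 0.265
finger_force: 0.0
```

Run:
```python
from tgt import *
import pickle
s=bot.get_state();p=bot.camera("wrist");i=bot.camera_info("wrist");cv2.imwrite("pics/w7.png",p);pickle.dump((s,i),open("w7.pkl","wb"))
print(s["time_s"],s["ee_pos"],s["width"])
M,t=lap(np.load("q.npy"))
# expected px of label corner regions; label grey/cream blobs -> centroid on plane of home top
g=cv2.cvtColor(p,cv2.COLOR_BGR2HSV)
for P in[(-70,30,11.5),(-70,-30,11.5),(61,-30,22),(-69,30,22),(37.5,13.5,8)]:print(P,proj(i,M@(np.array(P)/1e3)+t).round(0))
m=((g[...,0]>15)&(g[...,0]<40)&(g[...,1]>20)&(g[...,2]>120)).astype(np.uint8)
n,_,st,c=cv2.connectedComponentsWithStats(m)
print([(st[k].tolist(),c[k].round(0).tolist()) for k in range(1,n) if st[k][4]>60])
```

```text
12.5833 [0.5802372  0.19317103 0.17162505] 0.264941370587997
(-70, 30, 11.5) [216. 274.]
(-70, -30, 11.5) [271. 273.]
(61, -30, 22) [280. 193.]
(-69, 30, 22) [215. 282.]
(37.5, 13.5, 8) [224. 202.]
[([72, 117, 10, 9, 68], [76.0, 121.0]), ([171, 117, 11, 10, 92], [176.0, 122.0]), ([296, 117, 12, 10, 95], [302.0, 122.0]), ([485, 117, 13, 11, 101], [491.0, 122.0]), ([311, 285, 12, 42, 215], [318.0, 306.0]), ([201, 357, 101, 2, 101], [251.0, 358.0])]
```

Emit:
{"method": "arm_command", "body": {
  "motion": [
    [-1,[0.1,0,0],0],
    [-1,[0.1,0,0.6],0],
    [-1,[0.1,0,1.4],0],
    [-1,[0.1,0,2.2],0],
    [-1,[0.1,0,2.7],0],
    [-1,[0.1,0,3.1],0],
    [-1,[0.1,0,3.4],0],
    [-1,[0.1,0,3.7],0],
    [-1,[0.1,0,3.7],0]
  ]
}}

```text
time_s: 13.38
ee_pos: [0.5816, 0.1925, 0.134]
tool_rot: [3.141, 0.001, -0.21]
force: [0.3, -0.4, -0.3]
width: 0.008
finger_force: 0.0
```

Emit:
{"method": "arm_command", "body": {
  "motion": [
    [-1,[0,0,0.2],0],
    [-1,[0,0,0.4],0],
    [-1,[0,0,0.6],0],
    [-1,[0,0,0.6],0]
  ]
}}

```text
time_s: 13.72
ee_pos: [0.5817, 0.1925, 0.1283]
tool_rot: [3.142, 0.0, -0.21]
force: [-1.3, -0.4, -0.0]
width: 0.006
finger_force: 0.0
```

Emit:
{"method": "arm_command", "body": {
  "motion": [
    [-1,[0,0,0.15],0],
    [-1,[0,0,0.3],0],
    [-1,[0,0,0.45],0],
    [-1,[0,0,0.45],0]
  ]
}}

```text
time_s: 14.05
ee_pos: [0.5815, 0.1925, 0.1236]
tool_rot: [3.141, 0.001, -0.21]
force: [0.4, -0.5, 0.0]
width: 0.005
finger_force: 0.0
```

Emit:
{"method": "arm_command", "body": {
  "motion": [
    [-1,[0,0,0.2],0],
    [-1,[0,0,0.4],0],
    [-1,[0,0,0.4],0]
  ]
}}

```text
time_s: 14.3
ee_pos: [0.5821, 0.1926, 0.1209]
tool_rot: [-3.141, -0.001, -0.21]
force: [-0.8, -0.2, 5.4]
width: 0.005
finger_force: 3.0
```

Emit:
{"method": "arm_command", "body": {
  "motion": [
    [-1,[0,0,0.15],0],
    [-1,[0,0,0.3],0],
    [-1,[0,0,0.3],0]
  ]
}}

```text
time_s: 14.55
ee_pos: [0.5823, 0.1926, 0.1204]
tool_rot: [-3.141, -0.004, -0.21]
force: [-7.9, -1.7, 22.1]
width: 0.008
finger_force: 11.8
```

Emit:
{"method": "arm_command", "body": {
  "motion": [
    [-1,[0,0,-1],0],
    [-1,[0,0,-4],0],
    [-1,[-2,0,-8],0],
    [-1,[-5,-0.3,-11],0],
    [-1,[-8,-0.5,-14],0],
    [-1,[-10.8,-0.7,-14],0],
    [-1,[-10.8,-0.7,-14],0],
    [-1,[-10.8,-0.7,-14],0]
  ]
}}

```text
time_s: 15.22
ee_pos: [0.4768, 0.2223, 0.2578]
tool_rot: [-3.141, -0.001, -0.209]
force: [0.7, -1.4, -0.6]
width: 0.004
finger_force: 0.0
```

Run:
```python
from tgt import *
import pickle
s=bot.get_state();p=bot.camera("wrist");i=bot.camera_info("wrist");cv2.imwrite("pics/w8.png",p);pickle.dump((s,i),open("w8.pkl","wb"))
print(s["time_s"],s["ee_pos"],s["force"])
M,t=lap(np.load("q.npy"))
for n,P in dict(lipL=(-70,30,11.5),lipR=(-70,-30,11.5),homeTongL=(-69,30,22),homeTongR=(-69,-30,22),step=(61,-9,22),stepbase=(61,-9,8),latchend=(69,-9,8),nose=(65.5,-9,10.5),nose_top=(70,-9,19.5),hous=(98,-9,22),cut=(36,12,22)).items():print(n,proj(i,M@(np.array(P)/1e3)+t).round(1))
g=cv2.cvtColor(p,cv2.COLOR_BGR2GRAY)
def prof(y,a,b,z=11.5,st=2):
    out=[]
    for x in np.arange(a,b,st):
        u=proj(i,M@(np.array([x,y,z])/1e3)+t);out.append((round(float(x)),int(cv2.getRectSubPix(g,(1,1),(float(u[0]),float(u[1])))[0,0])))
    return out
for y in(-25,0,25):print("lip y",y,prof(y,-92,-60))
for y in(-9,-25):print("catch y",y,prof(y,44,104,10))
```

```text
15.2167 [0.47683565 0.22234004 0.25776375] [ 0.68501199 -1.37665898 -0.58336845]
lipL [226.1 160.5]
lipR [274.  160.2]
homeTongL [225.5 165.1]
homeTongR [274.6 164.7]
step [258.6  51.3]
stepbase [258.2  46.5]
latchend [258.3  37.1]
nose [258.4  42.1]
nose_top [258.6  39.6]
hous [259.1   2.8]
cut [236.6  79.2]
lip y -25 [(-92, 139), (-90, 143), (-88, 137), (-86, 121), (-84, 116), (-82, 134), (-80, 143), (-78, 120), (-76, 66), (-74, 33), (-72, 28), (-70, 28), (-68, 29), (-66, 32), (-64, 31), (-62, 29)]
lip y 0 [(-92, 140), (-90, 149), (-88, 155), (-86, 157), (-84, 157), (-82, 159), (-80, 154), (-78, 125), (-76, 72), (-74, 35), (-72, 29), (-70, 30), (-68, 27), (-66, 31), (-64, 30), (-62, 33)]
lip y 25 [(-92, 136), (-90, 143), (-88, 142), (-86, 123), (-84, 109), (-82, 125), (-80, 142), (-78, 127), (-76, 80), (-74, 38), (-72, 29), (-70, 31), (-68, 29), (-66, 29), (-64, 28), (-62, 29)]
catch y -9 [(44, 32), (46, 33), (48, 35), (50, 32), (52, 31), (54, 35), (56, 27), (58, 18), (60, 22), (62, 32), (64, 34), (66, 76), (68, 146), (70, 165), (72, 158), (74, 160), (76, 147), (78, 64), (80, 34), (82, 34), (84, 33), (86, 35), (88, 34), (90, 34), (92, 34), (94, 34), (96, 27), (98, 33), (100, 33), (102, 33)]
catch y -25 [(44, 34), (46, 34), (48, 33), (50, 34), (52, 35), (54, 34), (56, 29), (58, 19), (60, 24), (62, 35), (64, 35), (66, 31), (68, 39), (70, 85), (72, 55), (74, 33), (76, 34), (78, 35), (80, 35), (82, 36), (84, 36), (86, 35), (88, 34), (90, 35), (92, 35), (94, 35), (96, 27), (98, 34), (100, 34), (102, 35)]
```

Run:
```python
from tgt import *
import pickle
M,t=lap(np.load("q.npy"))
for n,f in(("w4",1.5),("w5",1.5),("w6",1.5),("w8",1)):
    s,i=pickle.load(open(n+".pkl","rb"));g=cv2.cvtColor(cv2.imread(f"pics/{n}.png"),cv2.COLOR_BGR2GRAY);o=[]
    xs=np.arange(58,82,.5)
    for x in xs:
        v=[cv2.getRectSubPix(g,(1,1),tuple(map(float,f*proj(i,M@(np.array([x,y,10.5])/1e3)+t))))[0,0] for y in(-14,-9,-4)];o.append(np.mean(v))
    b=np.array(o)>90;print(n,"bright from",xs[b][0],"to",xs[b][-1])
a=cv2.imread("pics/top0.png");b=bot.camera("top");cv2.imwrite("pics/top9.png",b)
for n,(x,y) in dict(mug=(269,153),jar=(143,189),case=(124,245),driver=(404,250)).items():
    A=a[y-28:y+28,x-28:x+28];B=b[y-14:y+14,x-14:x+14];r=cv2.matchTemplate(A,B,cv2.TM_CCOEFF_NORMED);print(n,cv2.minMaxLoc(r)[1:4:2])
```

```text
w4 bright from 65.5 to 75.5
w5 bright from 64.0 to 74.0
w6 bright from 63.0 to 73.0
w8 bright from 67.0 to 77.5
mug (0.9989622831344604, (14, 14))
jar (0.9989384412765503, (14, 14))
case (0.9975995421409607, (14, 14))
driver (0.9994343519210815, (14, 14))
```

Run:
```python
from tgt import *
import pickle
M,t=lap(np.load("q.npy"))
for n,f in(("w4",1.5),("w5",1.5),("w6",1.5),("w8",1)):
    s,i=pickle.load(open(n+".pkl","rb"));g=cv2.cvtColor(cv2.imread(f"pics/{n}.png"),cv2.COLOR_BGR2GRAY)
    def pf(xs,z,ys=(-14,-9,-4)):
        return np.array([np.mean([cv2.getRectSubPix(g,(1,1),tuple(map(float,f*proj(i,M@(np.array([x,y,z])/1e3)+t))))[0,0] for y in ys]) for x in xs])
    xs=np.arange(85,112,.5);v=pf(xs,22);h=xs[np.argmax(v>80)] if (v>80).any() else None
    xb=np.arange(60,82,.5);w=pf(xb,10.5);
    # solid corner's front wall x=37.5, profile at y=22 on z=8
    print(n,"housing far edge",h,"dark dips",xs[np.argmin(v)],"nose",xb[np.argmax(w>90)],"tip row",proj(i,M@np.array([.0655,-.009,.0105])+t).round(1)*f)
    xc=np.arange(25,50,.5);c=pf(xc,8,(20,23,26));print("   corner wall bright from",xc[np.argmax(c>80)],c[::6].round())
```

```text
w4 housing far edge 101.5 dark dips 99.5 nose 65.5 tip row [395.7 132. ]
   corner wall bright from 37.0 [ 26.  25.  26.  25.  94. 141. 140. 140. 141.]
w5 housing far edge 101.5 dark dips 98.5 nose 64.0 tip row [407.1  175.65]
   corner wall bright from 36.5 [ 25.  25.  25.  26. 111. 144. 144. 143. 145.]
w6 housing far edge 101.5 dark dips 99.0 nose 63.0 tip row [408.75 193.35]
   corner wall bright from 36.0 [ 22.  26.  24.  24. 133. 145. 144. 144. 146.]
w8 housing far edge None dark dips 98.5 nose 67.0 tip row [258.4  42.1]
   corner wall bright from 37.5 [ 30.  30.  19.  17.  63. 131. 134. 133. 134.]
```

Emit:
{"method": "arm_command", "body": {
  "motion": [
    [-1,[2,-0.1,3],0],
    [-1,[4.28,-0.2,6],0],
    [-1,[4.28,-0.2,7.95],0],
    [-1,[4.28,-0.2,7.95],0],
    [-1,[4.28,-0.2,7.95],0],
    [-1,[4.28,-0.2,7.95],0]
  ]
}}

```text
time_s: 15.82
ee_pos: [0.5206, 0.2149, 0.1785]
tool_rot: [-3.141, -0.001, -0.21]
force: [0.2, 0.2, 1.0]
width: 0.005
finger_force: 0.0
```

Run:
```python
from tgt import *
import pickle
s=bot.get_state();p=bot.camera("wrist");i=bot.camera_info("wrist");print(s["time_s"],s["ee_pos"])
p=cv2.resize(p,(768,576),interpolation=cv2.INTER_CUBIC);cv2.imwrite("pics/w9.png",p);pickle.dump((s,i),open("w9.pkl","wb"))
M,t=lap(np.load("q.npy"))
for n in("w4","w9"):
    s,i=pickle.load(open(n+".pkl","rb"));g=cv2.cvtColor(cv2.imread(f"pics/{n}.png"),cv2.COLOR_BGR2GRAY)
    def pf(xs,z,ys=(-14,-9,-4)):
        return np.array([np.mean([cv2.getRectSubPix(g,(1,1),tuple(map(float,1.5*proj(i,M@(np.array([x,y,z])/1e3)+t))))[0,0] for y in ys]) for x in xs])
    xs=np.arange(85,112,.25);v=pf(xs,22);xb=np.arange(54,82,.25);w=pf(xb,10.5);b=w>90
    print(n,"housing",xs[np.argmax(v>80)],"nose",xb[b][0],xb[b][-1],pf(np.arange(54,82,1),10.5).round().astype(int).tolist())
```

```text
15.8167 [0.52055626 0.21490797 0.17847189]
w4 housing 101.5 nose 65.25 75.5 [34, 32, 33, 33, 33, 33, 34, 34, 33, 33, 43, 84, 140, 169, 173, 171, 166, 164, 167, 169, 164, 130, 71, 38, 34, 35, 35, 35]
w9 housing 101.0 nose 64.75 75.0 [25, 20, 19, 18, 19, 20, 24, 31, 34, 34, 61, 122, 164, 173, 172, 168, 164, 165, 168, 169, 148, 99, 48, 34, 35, 33, 35, 34]
```

```bash
python3 -c "
from station import bot
print(bot.close_job())"
```

```text
the job is handed in; nothing more can be done
None
```

The pack is in the bay with its tongue under the lip and the catch back to its fully sprung-out position over the shelf, pressed home at about 22 N; I didn't see the snap itself, but the final wrist-camera measurements match home and latched. The mug, jar, screwdriver and bit case show no movement, and the job was handed in at about 16 s.

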